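# Set the stop collar of a torch-bonding jig against its sprung rest

## Robot

A 6-joint arm with a two-finger parallel gripper is mounted at the origin on a cart in front of the work surface, level with it; the furniture and walls round the work are solid. World frame = base frame: x ahead of the robot, y to its left, z up, the work surface at z = 0. Lengths are in mm, angles in degrees, forces in N, time in s.
With the tool pointing down it reaches from about 250 to 725 mm from the base axis. Payload 9.7 kg.
Tool frame: the origin (TCP) lies at the very end of the fingers, on their centre line; the grasp point (between the pads) lies 19 mm behind it (robot.grasp_offset is the distance from the TCP to the grasp point, in mm); z points along the fingers, y is the line along which they close (so a half turn about z gives the same grasp; the last joint's range is limited). The gripper opens to 85 mm and grips with 20 to 120 N. Pads are 22 mm wide; open, the fingers measure 114 mm over their backs; the gripper's body (76 mm by 85 mm) begins 54 mm behind the grasp point. The pads swing forward as they close: fully open they stand 13 mm farther back than shut.
Start: joints at [69.786, 4.979, 10.078, 95.1, 0, 90], TCP at [190.037, 516.123, 231.284] pointing down, gripper open.
Joint ranges: [-179.16, 179.16], [-48.56, 103.87], [-65.8, 70.77], [-126.05, 130.52], [-82.76, 87.17], [-180, 180]. Speed limits (degrees/s): [127.2, 127.2, 147.25, 180, 180, 180].

## Interface

Orientations are given as a 3x3 rotation matrix whose columns are the frame's x, y, z axes.
In Python, from workcell import observe, vision, order, spotter, robot gives the robot as it stands.
- The arm moves only by the shell command python3 -m inch 'ROWS'. ROWS is a JSON object of lists of equal length, an entry for each row: "gripper": the opening in per cent of the stroke, from 0 (shut) to 100 (fully open); "translation": the shift along the tool's x, y, z in mm, a list of three; "rot": the turn, a rotation vector about the tool's x, y, z in rad, a list of three. A call has exactly 10 rows; each row is the pose to reach, as a shift and turn from the pose commanded when the call began, along the tool's axes at that moment; what a row does not reach only later rows make up. A row lasts 1/12 s, in which the tool goes at most 41.7 mm and 7.16 degrees, less where a joint would pass 70% of its speed; a pose out of reach is approached as far as the arm can. A call with a gripper value outside its range is refused whole. The fingers move at their own pace and stop on an object; the grip force is fixed at half the most. Time passes only in rows, so rows that repeat a pose let the fingers close, or fill a call up. It gives the time, the measured TCP pose, the force, the opening and the grip force at its end, in the units of the state.
- observe(): the state, without advancing time (a new reading comes with each control period).
- vision.get_image(name): name is "scene" or "top" or "wrist"; returns a dict with "color" (384x512x3 uint8, blue, green, red), "fx", "fy", "cx", "cy" (pixels), "position" and "orientation" of the camera in the world. Camera axes: x right, y down, z forward; pixel columns grow to the right and rows downward; lengths in mm; the calibration is good to about 2 mm. The wrist camera is an equidistant fisheye: a pixel r from the principal point sees the ray r / f radians off the axis. A picture is of the moment at which its call begins. There is no depth.
- order.finish_job(): hands the job in; it is judged then, once.
Trained networks look in the newest picture that a camera, given by its name, has taken for a name from the list of things; names that differ only in an ending like _2 or _b are one class to them, and where a whole thing is asked for, a point or a joint stands for the part that bears it (a point fixed in the world has none). Each returns a list of dicts, best first, with "p" (0 to 1); they miss things now and then, are a little off and sometimes report something else, mostly with a low value. They report only what shows in the picture. A call takes as long as a camera call. They do not tell look-alikes from the thing itself.
- spotter.spot_in(label, camera): "location" ([row, column] as shares, 0 to 1, of the picture: columns of its width, rows of its height, amid what is visible of it).
- spotter.silhouettes(label, camera): "region" (384x512 bool, what is visible of it) and "location" ([row, column] as shares, 0 to 1, of the picture: columns of its width, rows of its height, amid what is visible of it).
- spotter.tip_of(label, camera): "location" ([row, column] as shares, 0 to 1, of the picture: columns of its width, rows of its height: a listed point, or the origin of a listed thing).
The state is a dict: "clock": time; "joint_pos": joint angles; "joint_vel": joint speeds; "joint_efforts": joint torques, N m; "eef_pos": TCP position; "ee_rot": TCP orientation; "contact_force": force on the tool from outside, world axes, zero at the start; "ft_torque": the same for the moment, N m; "opening": finger opening in mm; "grip_force": force on a finger pad.
Only numpy, scipy, OpenCV 4.12 (cv2) and the standard library are available. Lean on these libraries where they do the work, as an engineer would, in place of code of your own. Each camera call takes 0.05 s, during which the arm holds its last target. There are 200 camera calls.

## Task

A torch tube and its head lie loose in the V trough of the bonding jig and have to be held together under light pressure while the joint sets. Loosen the wing screw on the stop collar (anticlockwise from above), slide the collar along its rod so that it pushes tube and head together and up against the sprung rest with about 10 N (never more than 20 N on the tube), and tighten the wing screw again before you let go, so that the collar keeps up that pressure by itself. Leave the other things on the bench as they are.

Things in the scene. Friction and masses are not known exactly. Their poses are not given: they have to be found in the camera images.
- jig: the bonding jig, screwed to the bench: aluminium base plate 140 x 300 x 12 mm. Origin at the centre of its underside; x across the plate, y along it, z up. Rest at the +y end, stop collar near the -y end. Along y run a V trough of steel angle (at x = +30 mm, apex 22, edges 39 mm above the bench) and a fixed, keyed rod (at x = -32 mm, 16 mm thick, axis 46 mm above the bench)
- rest_nominal (a point): fixed point of the jig at x +30, y +100, z 45 mm, only roughly where the rest's pad is: the rest, a block with a sprung plunger (31 mm pad) on the trough's line, is re-set in slots for each batch and its pad's face may stand 12 mm to either side along jig y. The spring starts at 3 N, rises 4 N per mm and goes solid after 4 mm, whence the force leaps up. Axes as the jig's
- collar: black steel stop collar on the rod, 38 mm across, 22 mm long, with a finger reaching 62 mm to jig +x over the trough; the finger's steel button pushes the tube's end. Origin on the rod's axis under the wing screw, axes as the jig's; the button's face lies 11 mm to +y of it. Loose, it slides towards the rest (jig +y) with about 1.5 N of drag (about 110 mm of travel), without turning
- wing_grip (a point): point on the axis of the wing screw on top of the collar, half-way up its wings (98 mm above the bench), where to pinch it. The wings are one upright steel blade: along the point's x 36 mm (44 mm over the rounded ends), 9 mm thick along the point's y, 26 mm high; z is up. The collar's top is 26 mm below this point, and nothing round it is higher than that
- wing (a joint): angle of the wing screw, rad: starts tight, near 0; anticlockwise from above (positive) loosens it. Very coarse thread: it lets go of the rod at about 0.4 and is well loose from 0.5 on (ends at 2.4); turned back clockwise it is tight below 0.1 (ends at -0.15). It takes about 0.2 N m to turn, tight 0.3 N m, and stays where it is left
- torch_tube: black torch tube, 32 mm across, 98 mm long, about 0.12 kg, lying in the trough along jig y. Origin at the centre of its closed end, which faces the collar's button; its z axis runs along the tube towards the head
- torch_head: black torch head, 34 mm across, 34 mm long, 0.045 kg, lying in the trough between tube and rest with gaps on both sides. Origin at the centre of its closed base, which faces the tube; its z axis points to the rest. Pushed together, this origin lies 98 mm from the tube's. Tube and head together drag with 1 to 2.5 N in the trough
- glue_bottle: red squeeze bottle with a white nozzle, 29 x 43 x 118 mm, stands just beyond the jig's stop end. Origin under its centre. Leave alone
- hex_key: black bent hex key, 28 x 79 x 7 mm, beyond the jig's stop end. Origin under its centre. Leave alone
- short_tube: short black lamp tube, 25 mm thick, 42 mm long, lying beyond the jig's rest end. Origin under its centre. Leave alone
- screwdriver: screwdriver with an amber handle, 154 mm long, lying on the right of the bench. Origin under its centre. Leave alone
Not all that is in view belongs to the job. Leave any turquoise look-alike of the torch_head alone.

How it is judged (in metres and radians):
On the way, in this order (a step that is already met when the one before it is completed fails the run):
1. the wing screw is loosened (value of joint wing above 0.5 rad), for 0.1 s.
2. the collar presses tube and head together against the rest (contact force between collar and torch_tube above 5 N and distance between torch_tube and torch_head below 0.0995 m), for 0.2 s.
At the end, for the whole second after the job is handed in: the wing screw is tight (below 0.1 rad), the collar stands still and by itself presses the tube with 5 to 16 N, and tube and head are closed up (origins less than 99.5 mm apart, 98 mm when touching) (all of step 2 and contact force between collar and torch_tube below 16 N and value of joint wing below 0.1 rad and linear speed of collar below 0.003 m/s).
It fails at once if the collar presses the tube with more than 20 N (contact force between collar and torch_tube above 20 N).
It fails at once if one of the other things on the bench is moved by more than 20 mm (distance of any of glue_bottle, hex_key, short_tube, screwdriver from where it was at the start of the episode above 0.02 m).
It also fails if it takes over 48 s, if anything falls off the work surface, if the arm or the gripper's body presses on something with over 40 N, if the wrist force passes 120 N, or if a joint passes its speed limit or range.

## Working session

There is one attempt and no reset: what is moved stays moved. The work goes in short steps, Python scripts to look and compute and a shell command to move; the robot and the scene stay as the last step left them, time stands still between calls to the robot, and variables do not carry over. Pictures are saved under pics/ and viewed, at most 10 in all, crops included, and the job is handed in when it is done.

```bash
ls; mkdir -p pics
cat > h.py <<'E'
import numpy as np, cv2
from workcell import observe, vision, order, spotter, robot
def ray(im,loc,cam):
    v=loc[0]*384; u=loc[1]*512
    x=(u-im['cx'])/im['fx']; y=(v-im['cy'])/im['fy']
    if cam=='wrist':
        r=np.hypot(x,y); s=np.sin(r)/r if r>1e-9 else 1
        d=np.array([x*s,y*s,np.cos(r)])
    else: d=np.array([x,y,1.])
    d=np.array(im['orientation'])@d
    return np.array(im['position']),d/np.linalg.norm(d)
def atz(im,loc,cam,z):
    p,d=ray(im,loc,cam); return p+d*(z-p[2])/d[2]
def tri(rs):
    A=0;b=0
    for p,d in rs:
        M=np.eye(3)-np.outer(d,d);A=A+M;b=b+M@p
    return np.linalg.solve(A,b)
E
python3 - <<'E'
from h import *
Z=dict(jig=0,wing_grip=98,collar=46,torch_tube=45,torch_head=45,glue_bottle=0)
ims=[]
for c in ('scene','top'):
    im=vision.get_image(c); ims.append(im['color'])
    print(c,np.round(im['position']),im['fx'])
    for n,z in Z.items():
        for r in spotter.tip_of(n,c)[:3]:
            l=r['location']; print(n,round(r['p'],2),np.round([l[1]*512,l[0]*384]),np.round(atz(im,l,c,z),1))
cv2.imwrite('pics/a.png',cv2.resize(ims[0],(800,600)))
cv2.imwrite('pics/b.png',cv2.resize(ims[1],(800,600)))
s=observe();print(s['clock'],np.round(s['ee_rot'],3),s['opening'])
E
```

```text
pics
scene [ 152. -869.  787.] 365.9344328103803
jig 0.68 [229. 219.] [ 498.5 -108.2    0. ]
jig 0.4 [248. 217.] [ 553.5 -133.2    0. ]
wing_grip 0.7 [221. 185.] [503.  -58.6  98. ]
collar 0.65 [232. 231.] [ 462.3 -202.3   46. ]
collar 0.46 [227. 219.] [ 472.4 -152.8   46. ]
torch_tube 0.79 [248. 216.] [ 531.  -170.9   45. ]
torch_head 0.4 [228. 193.] [528.  -44.4  45. ]
torch_head 0.39 [205. 163.] [535.9 144.9  45. ]
glue_bottle 0.69 [252. 268.] [ 463.9 -313.2    0. ]
top [ 314. -125. 1273.] 476.19946741581606
jig 0.82 [252. 222.] [ 505.2 -106.     0. ]
jig 0.26 [276. 210.] [ 536.6 -170.4    0. ]
wing_grip 0.59 [286. 232.] [ 463.7 -192.4   98. ]
collar 0.79 [288. 230.] [ 475.8 -198.8   46. ]
torch_tube 0.53 [383. 164.] [ 652.6 -455.    45. ]
torch_head 0.64 [231. 211.] [527.8 -50.6  45. ]
torch_head 0.43 [148. 204.] [546.1 166.4  45. ]
glue_bottle 0.55 [330. 236.] [ 464.8 -313.6    0. ]
glue_bottle 0.53 [385. 163.] [ 666.1 -472.7    0. ]
0.7 [[-0.938  0.346  0.   ]
 [ 0.346  0.938  0.   ]
 [-0.     0.    -1.   ]] 85.26451486133001
```

View pics/a.png

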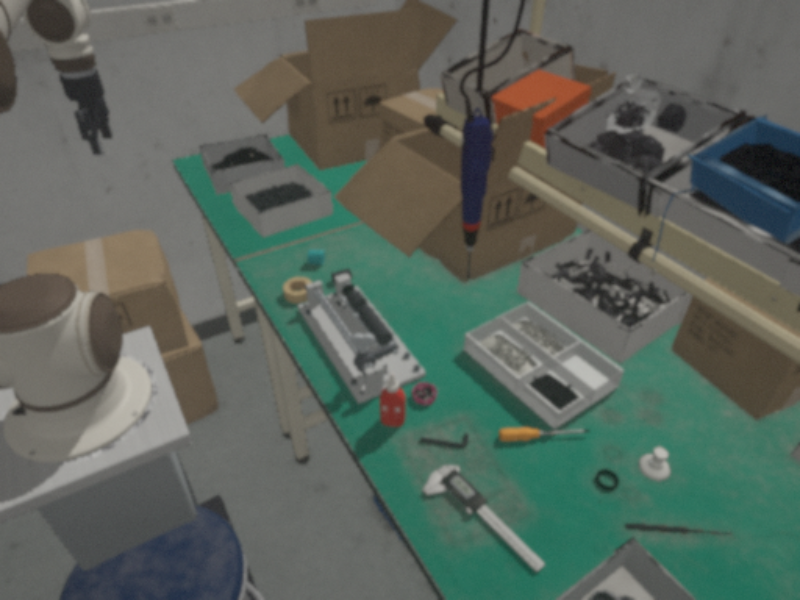

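View pics/b.png

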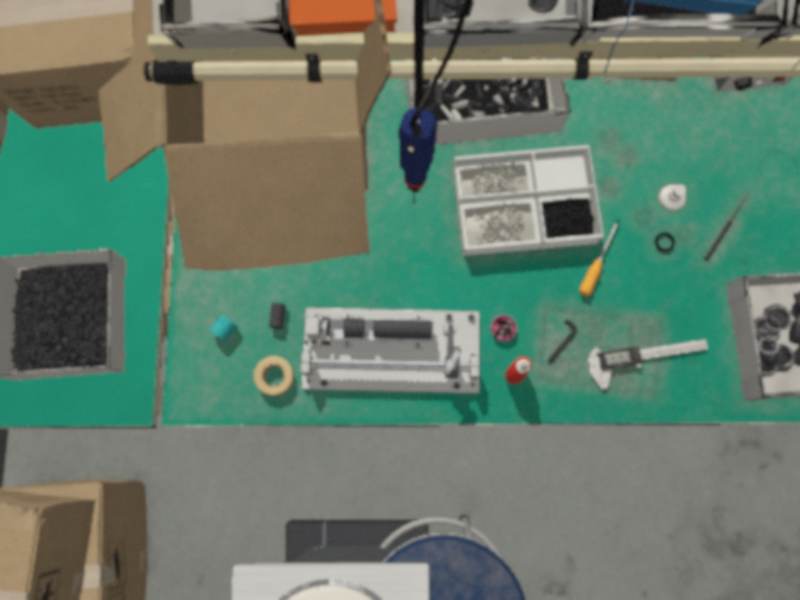

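Run:
```python
from h import *
im=vision.get_image('top')
c=im['color'][190:260,185:325]
r=spotter.silhouettes('wing','top')
for q in r[:2]:
    ys,xs=np.nonzero(q['region']); print(q['p'],len(xs),xs.mean(),ys.mean(), cv2.minAreaRect(np.c_[xs,ys].astype(np.float32)))
cv2.imwrite('pics/c.png',cv2.resize(c,(800,400),interpolation=cv2.INTER_CUBIC))
```

```text
0.53 173 226.32369942196533 208.97687861271677 ((226.5, 209.0), (12.0, 13.0), 90.0)
```

View pics/c.png

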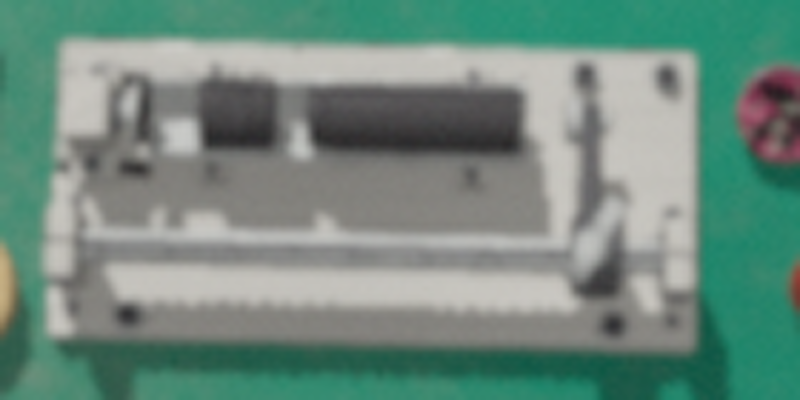

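The top crop shows the wing blade at crop (598,235), which is px (290,231). It is tilted about -26° from world x. The black head is at crop (238,115) and the tube at (415,118). The rest pad is near x=150.

Candidates in the top image (800x600):
- **Head:** black at (353,326), or turquoise look-alike at (222,327). I take the black one in the trough.
- **Tube:** long black at (403,328), or short tube at (277,315). I take the one in the trough.
- **Wing:** only the one on the collar at (453,362).

```bash
python3 -m inch '{"gripper":[100,100,100,100,100,100,100,100,100,100],"translation":[[-15,-17,0],[-40,-45,0],[-65,-74,0],[-90,-103,0],[-115,-131,0],[-140,-160,0],[-166,-189,0],[-192,-218,0],[-218,-248,0],[-244,-278,0]],"rot":[[0,0,0],[0,0,0.01],[0,0,0.02],[0,0,0.03],[0,0,0.04],[0,0,0.05],[0,0,0.06],[0,0,0.07],[0,0,0.08],[0,0,0.1]]}'; python3 -c "
from h import *
s=observe();R=np.array(s['ee_rot']);print(np.round(R,3),R.T@(np.array([463,-193,190])-s['eef_pos']))"
```

```text
clock: 1.63
eef_pos: [323.0, 169.2, 231.5]
ee_rot: [[-0.899, 0.437, 0.001], [0.437, 0.899, 0.0], [-0.001, 0.001, -1.0]]
contact_force: [0.1, 0.4, 0.1]
opening: 85.4
grip_force: 0.0
[[-0.899  0.437  0.001]
 [ 0.437  0.899  0.   ]
 [-0.001  0.001 -1.   ]] [-284.23463365 -264.61858176   41.47908213]
```

```bash
python3 -m inch '{"gripper":[100,100,100,100,100,100,100,100,100,100],"translation":[[-29,-27,4],[-58,-54,8],[-87,-81,12],[-116,-108,16],[-145,-135,20],[-174,-162,24],[-203,-189,28],[-232,-215,32],[-260,-242,37],[-284,-265,41]],"rot":[[0,0,0],[0,0,0],[0,0,0],[0,0,0],[0,0,0],[0,0,0],[0,0,0],[0,0,0],[0,0,0],[0,0,0]]}'
python3 - <<'E'
from h import *
im=vision.get_image('wrist'); s=observe(); print(np.round(s['eef_pos'],1),s['joint_pos'],im['fx'],np.round(im['position']))
for n,z in dict(wing_grip=98,collar=46,jig=0,torch_tube=45,torch_head=45).items():
    for r in spotter.tip_of(n,'wrist')[:2]:
        l=r['location']; print(n,round(r['p'],2),np.round([l[1]*512,l[0]*384]),np.round(atz(im,l,'wrist',z),1))
for q in spotter.silhouettes('wing','wrist')[:1]:
    ys,xs=np.nonzero(q['region']); print(len(xs),cv2.minAreaRect(np.c_[xs,ys].astype(np.float32)))
cv2.imwrite('pics/d.png',cv2.resize(im['color'],(800,600)))
E
```

```text
clock: 2.47
eef_pos: [462.7, -194.2, 189.9]
ee_rot: [[-0.899, 0.438, 0.0], [0.438, 0.899, -0.0], [-0.0, -0.0, -1.0]]
contact_force: [0.4, 0.5, 1.1]
opening: 85.1
grip_force: 0.0
[ 463.9 -197.8  188.1] [-23.03633137  -1.95638415  -1.79287416  90.16734746  -0.09187171
   3.05781379] 297.3186396354542 [ 404. -165.  332.]
wing_grip 0.63 [249. 197.] [ 465.1 -197.3   98. ]
collar 0.62 [250. 184.] [ 466.9 -197.4   46. ]
jig 0.72 [339. 163.] [499.4 -98.1   0. ]
jig 0.57 [245. 199.] [ 490.4 -215.1    0. ]
torch_tube 0.72 [303. 221.] [ 527.1 -164.9   45. ]
torch_head 0.8 [397. 181.] [533.  -53.3  45. ]
610 ((249.5, 198.0), (48.0, 17.0), 90.0)
```

View pics/d.png

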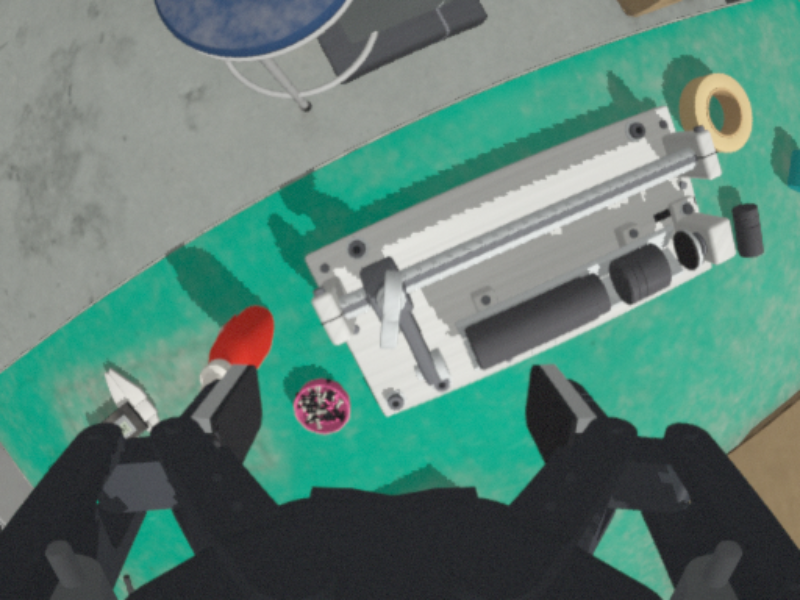

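Wrist view: the wing blade at (390,308), parallel to the tool's x, and the collar below it on the rod. Tube is at (537,320), black head at (640,272), and the rest pad at (690,248). The glue bottle is clear, at (240,340).

```bash
python3 -c "
from h import *
s=observe();R=np.array(s['ee_rot']);print(s['eef_pos'],R.T@(np.array([465,-197.3,80])-s['eef_pos']))
print(s['contact_force'])
im=vision.get_image('wrist')
for r in spotter.tip_of('wing_grip','wrist')[:2]: print(r['p'],atz(im,r['location'],'wrist',98))
print(observe()['eef_pos'])
"
```

```text
[ 462.29948819 -190.76201465  190.73828019] [ -5.22546692  -4.72067281 110.74030188]
[0.20243734 0.18287406 0.37283322]
0.78 [ 465.03901193 -198.37451177   98.        ]
[ 462.39482678 -190.70840562  190.88166235]
```

```bash
python3 -m inch '{"gripper":[80,70,60,60,60,60,60,60,60,60],"translation":[[-3,-3,8],[-5,-5,20],[-5.5,-5,32],[-5.5,-5,44],[-5.5,-5,56],[-5.5,-5,60],[-5.5,-5,60],[-5.5,-5,60],[-5.5,-5,60],[-5.5,-5,60]],"rot":[[0,0,0],[0,0,0],[0,0,0],[0,0,0],[0,0,0],[0,0,0],[0,0,0],[0,0,0],[0,0,0],[0,0,0]]}'
python3 - <<'E'
from h import *
im=vision.get_image('wrist'); s=observe(); R=np.array(s['ee_rot']);print(np.round(s['eef_pos'],1))
for r in spotter.tip_of('wing_grip','wrist')[:2]: 
    p=atz(im,r['location'],'wrist',98); print(r['p'],p,np.array(r['location'])*[384,512],R.T@(p-s['eef_pos']))
cv2.imwrite('pics/e.png',cv2.resize(im['color'][130:384,100:420],(800,600)))
E
```

```text
clock: 3.75
eef_pos: [465.5, -198.6, 131.0]
ee_rot: [[-0.899, 0.437, 0.001], [0.437, 0.899, -0.0], [-0.001, 0.0, -1.0]]
contact_force: [-0.2, 0.1, -0.1]
opening: 51.2
grip_force: 0.0
[ 465.5 -198.7  131. ]
0.98 [ 464.7398979  -198.58879934   98.        ] [217.6128 250.0096] [ 0.7319191  -0.26889701 32.96567785]
```

View pics/e.png

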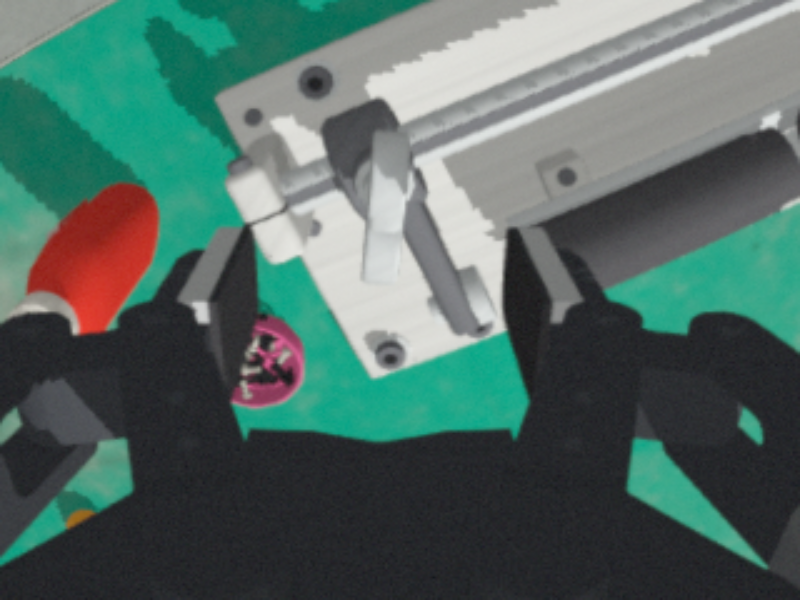

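The close view shows the blade centred between the fingers at (387,207), tilted about 5° clockwise. I turn +0.08 rad, descend 51 mm and pinch.

```bash
python3 -m inch '{"gripper":[60,60,60,60,60,60,30,0,0,0],"translation":[[0.5,0,10],[0.5,0,22],[0.5,0,34],[0.5,0,44],[0.5,0,51],[0.5,0,51],[0.5,0,51],[0.5,0,51],[0.5,0,51],[0.5,0,51]],"rot":[[0,0,0.03],[0,0,0.06],[0,0,0.08],[0,0,0.08],[0,0,0.08],[0,0,0.08],[0,0,0.08],[0,0,0.08],[0,0,0.08],[0,0,0.08]]}'; python3 -m inch '{"gripper":[0,0,0,0,0,0,0,0,0,0],"translation":[[0,0,0],[0,0,0],[0,0,0],[0,0,0],[0,0,0],[0,0,0],[0,0,0],[0,0,0],[0,0,0],[0,0,0]],"rot":[[0,0,0],[0,0,0],[0,0,0],[0,0,0],[0,0,0],[0,0,0],[0,0,0],[0,0,0],[0,0,0],[0,0,0]]}'; python3 -c "
from h import *
s=observe();print(s['ft_torque'])"
```

```text
clock: 4.68
eef_pos: [465.6, -198.2, 80.2]
ee_rot: [[-0.862, 0.508, 0.002], [0.508, 0.862, 0.0], [-0.002, 0.001, -1.0]]
contact_force: [2.9, -2.0, -1.6]
opening: 8.1
grip_force: 61.1
clock: 5.52
eef_pos: [465.6, -198.6, 80.1]
ee_rot: [[-0.861, 0.508, 0.002], [0.508, 0.861, -0.001], [-0.002, 0.0, -1.0]]
contact_force: [4.9, -0.6, 5.0]
opening: 8.4
grip_force: 62.1
[-0.11137166 -1.08773644 -0.02919531]
```

```bash
python3 -m inch '{"gripper":[0,0,0,0,0,0,0,0,0,0],"translation":[[0,0,0],[0,0,0],[0,0,0],[0,0,0],[0,0,0],[0,0,0],[0,0,0],[0,0,0],[0,0,0],[0,0,0]],"rot":[[0,0,-0.08],[0,0,-0.16],[0,0,-0.24],[0,0,-0.32],[0,0,-0.4],[0,0,-0.48],[0,0,-0.56],[0,0,-0.64],[0,0,-0.7],[0,0,-0.7]]}'; python3 -c "
from h import *
im=vision.get_image('wrist')
s=observe();R=np.array(s['ee_rot']);print(s['ft_torque'],s['contact_force'],s['eef_pos']);yaw=np.radians(-1.2);print(R.T@np.array([-np.sin(yaw),np.cos(yaw),0]))
print(np.degrees(np.arctan2(R[1,1],R[0,1])))
cv2.imwrite('pics/f.png',cv2.resize(im['color'],(800,600)))"
```

```text
clock: 6.35
eef_pos: [465.5, -198.8, 80.1]
ee_rot: [[-0.985, -0.17, 0.002], [-0.17, 0.985, -0.001], [-0.002, -0.001, -1.0]]
contact_force: [4.9, -1.5, 4.0]
opening: 8.0
grip_force: 62.0
[-0.26503644 -1.03398427  0.07939442] [ 4.98148407 -1.865033    4.52322715] [ 465.48685945 -198.77318067   80.0632129 ]
[-0.18795381  0.98217731 -0.00105105]
99.63326881359696
```

View pics/f.png

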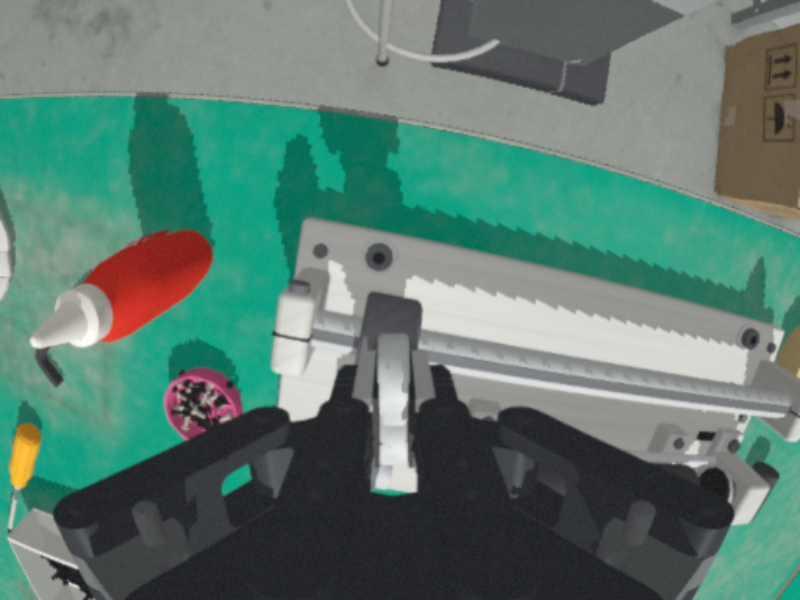

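The blade at (395,400) turned with the fingers, so the screw is loose at about 0.7 rad. Now I slide it along jig +y.

```bash
python3 -m inch '{"gripper":[0,0,0,0,0,0,0,0,0,0],"translation":[[-0.4,2,0],[-0.8,4,0],[-1.3,7,0],[-1.9,10,0],[-2.5,13,0],[-3.1,16,0],[-3.6,19,0],[-4,21,0],[-4.2,22,0],[-4.2,22,0]],"rot":[[0,0,0],[0,0,0],[0,0,0],[0,0,0],[0,0,0],[0,0,0],[0,0,0],[0,0,0],[0,0,0],[0,0,0]]}'
python3 - <<'E'
from h import *
im=vision.get_image('top')
s=observe();print(s['contact_force'],s['eef_pos'])
for n,z in dict(wing_grip=98,torch_tube=45,torch_head=45).items():
    for r in spotter.tip_of(n,'top')[:2]: print(n,round(r['p'],2),atz(im,r['location'],'top',z),r['location'][1]*512,r['location'][0]*384)
s=observe();print(s['contact_force'],s['eef_pos'],np.degrees(np.arctan2(s['ee_rot'][1][1],s['ee_rot'][0][1])))
E
```

```text
clock: 7.23
eef_pos: [466.1, -176.2, 80.1]
ee_rot: [[-0.986, -0.167, 0.002], [-0.167, 0.986, -0.001], [-0.002, -0.001, -1.0]]
contact_force: [5.0, -0.9, 4.6]
opening: 8.0
grip_force: 62.1
[5.52828078 0.2880617  4.00643032] [ 466.10362228 -176.1857324    80.07613427]
torch_head 0.71 [530.94567659 -48.11665846  45.        ] 229.6832 209.5104
torch_head 0.43 [539.95281698 165.6225681   45.        ] 148.224 206.592
[ 5.59679084 -1.32584914  4.44644263] [ 466.1106996  -176.17286184   80.06238358] 99.58950642688318
```

```bash
python3 -m inch '{"gripper":[0,0,0,0,0,0,0,0,0,0],"translation":[[-0.4,2,0],[-0.8,4,0],[-1.3,7,0],[-1.7,9,0],[-2.1,11,0],[-2.5,13,0],[-2.9,15,0],[-3.3,17,0],[-3.7,19,0],[-4,20,0]],"rot":[[0,0,0],[0,0,0],[0,0,0],[0,0,0],[0,0,0],[0,0,0],[0,0,0],[0,0,0],[0,0,0],[0,0,0]]}'
python3 - <<'E'
from h import *
im=vision.get_image('top')
F=[observe()['contact_force']]
for i in range(3): im=vision.get_image('top'); F.append(observe()['contact_force'])
print(np.round(F,1),np.mean(F,0),observe()['eef_pos'])
for r in spotter.tip_of('torch_head','top')[:1]: print(atz(im,r['location'],'top',45))
cv2.imwrite('pics/g.png',cv2.resize(im['color'][190:260,185:325],(800,400),interpolation=cv2.INTER_CUBIC))
E
```

```text
clock: 8.27
eef_pos: [466.7, -156.0, 80.1]
ee_rot: [[-0.986, -0.166, 0.002], [-0.166, 0.986, -0.002], [-0.002, -0.002, -1.0]]
contact_force: [4.9, -3.6, 4.2]
opening: 7.5
grip_force: 62.1
[[ 5.4 -2.8  4.2]
 [ 4.8 -2.1  5.2]
 [ 5.7 -2.1  4.2]
 [ 5.5 -2.4  4.4]] [ 5.34699373 -2.35226883  4.51502479] [ 466.6744001  -155.92301532   80.0735814 ]
[543.41004982 161.60470929  45.        ]
```

View pics/g.png

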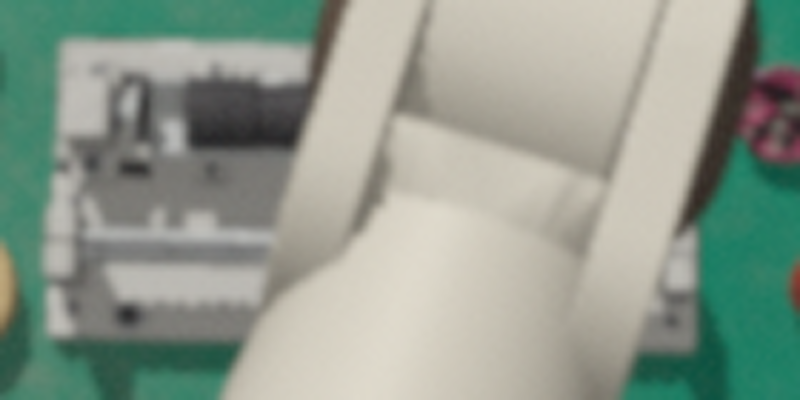

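The black head's end is now at crop x≈190 and the pad is at ≈150, so about 18 mm remain.

```bash
python3 -m inch '{"gripper":[0,0,0,0,0,0,0,0,0,0],"translation":[[-0.2,1.5,0],[-0.5,3,0],[-0.8,4.5,0],[-1.1,6,0],[-1.4,7.5,0],[-1.7,9,0],[-2,10.5,0],[-2.2,12,0],[-2.4,12.5,0],[-2.4,12.5,0]],"rot":[[0,0,0],[0,0,0],[0,0,0],[0,0,0],[0,0,0],[0,0,0],[0,0,0],[0,0,0],[0,0,0],[0,0,0]]}'
python3 - <<'E'
from h import *
F=[]
for i in range(4): im=vision.get_image('top'); F.append(observe()['contact_force'])
print(np.mean(F,0),observe()['eef_pos'])
cv2.imwrite('pics/h.png',cv2.resize(im['color'][190:230,185:245],(780,520),interpolation=cv2.INTER_CUBIC))
E
```

```text
clock: 9.35
eef_pos: [467.1, -143.3, 80.1]
ee_rot: [[-0.986, -0.166, 0.002], [-0.166, 0.986, -0.001], [-0.002, -0.002, -1.0]]
contact_force: [6.2, -0.9, 3.9]
opening: 7.9
grip_force: 62.1
[ 5.79371392 -2.01386981  4.13897542] [ 467.03934709 -143.26990764   80.07988836]
```

View pics/h.png

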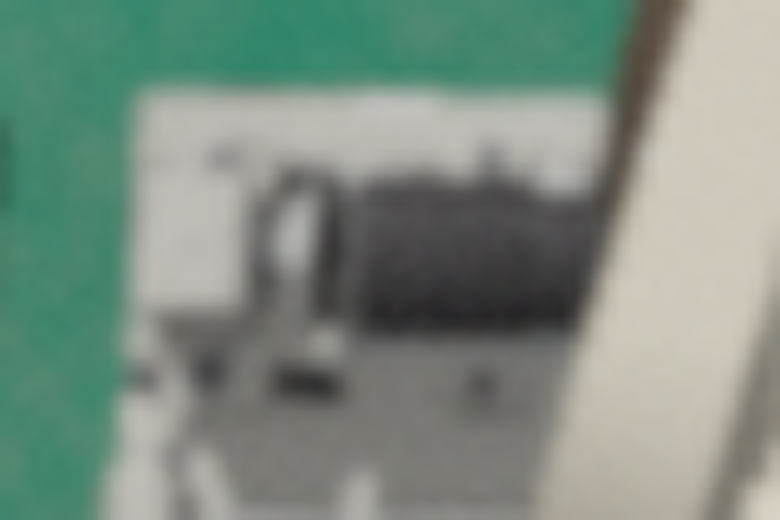

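The head's end is at x≈362 and the pad face at ≈342, leaving about 4 mm.

```bash
cat > f.py <<'E'
from h import *
F=[];P=[]
for i in range(6): vision.get_image('top'); s=observe(); F.append(s['contact_force']); P.append(s['eef_pos'])
print('avg',np.round(np.mean(F,0),2),'sd',np.round(np.std(F,0),2),np.round(np.mean(P,0),2),np.round(s['ft_torque'],2))
E
python3 -m inch '{"gripper":[0,0,0,0,0,0,0,0,0,0],"translation":[[-0.1,0.3,0],[-0.1,0.6,0],[-0.2,0.9,0],[-0.2,1.2,0],[-0.3,1.5,0],[-0.3,1.8,0],[-0.4,2.1,0],[-0.4,2.4,0],[-0.5,2.7,0],[-0.5,3,0]],"rot":[[0,0,0],[0,0,0],[0,0,0],[0,0,0],[0,0,0],[0,0,0],[0,0,0],[0,0,0],[0,0,0],[0,0,0]]}'; python3 f.py
```

```text
clock: 10.38
eef_pos: [467.1, -140.4, 80.1]
ee_rot: [[-0.986, -0.166, 0.002], [-0.166, 0.986, -0.002], [-0.002, -0.002, -1.0]]
contact_force: [6.4, -2.7, 3.5]
opening: 7.7
grip_force: 62.1
avg [ 6.12 -2.89  3.74] sd [0.36 0.67 0.57] [ 467.11 -140.37   80.08] [-0.46 -1.23  0.12]
```

```bash
python3 -m inch '{"gripper":[0,0,0,0,0,0,0,0,0,0],"translation":[[0,0.1,0],[0,0.2,0],[0,0.3,0],[-0.1,0.4,0],[-0.1,0.5,0],[-0.1,0.6,0],[-0.1,0.7,0],[-0.1,0.8,0],[-0.2,0.9,0],[-0.2,1,0]],"rot":[[0,0,0],[0,0,0],[0,0,0],[0,0,0],[0,0,0],[0,0,0],[0,0,0],[0,0,0],[0,0,0],[0,0,0]]}'; python3 f.py
```

```text
clock: 11.52
eef_pos: [467.1, -139.4, 80.1]
ee_rot: [[-0.986, -0.166, 0.002], [-0.166, 0.986, -0.002], [-0.002, -0.002, -1.0]]
contact_force: [6.5, -2.5, 4.2]
opening: 8.0
grip_force: 62.1
avg [ 6.17 -2.84  3.56] sd [0.41 0.43 0.52] [ 467.14 -139.4    80.08] [-0.54 -1.19  0.07]
```

```bash
python3 -m inch '{"gripper":[0,0,0,0,0,0,0,0,0,0],"translation":[[0,0.1,0],[0,0.2,0],[0,0.3,0],[-0.1,0.4,0],[-0.1,0.5,0],[-0.1,0.6,0],[-0.1,0.7,0],[-0.1,0.8,0],[-0.2,0.9,0],[-0.2,1,0]],"rot":[[0,0,0],[0,0,0],[0,0,0],[0,0,0],[0,0,0],[0,0,0],[0,0,0],[0,0,0],[0,0,0],[0,0,0]]}'; python3 f.py
```

```text
clock: 12.65
eef_pos: [467.2, -138.4, 80.1]
ee_rot: [[-0.986, -0.166, 0.002], [-0.166, 0.986, -0.002], [-0.002, -0.002, -1.0]]
contact_force: [5.8, -3.6, 3.7]
opening: 8.0
grip_force: 62.1
avg [ 6.39 -2.77  3.55] sd [0.74 0.46 0.31] [ 467.19 -138.36   80.09] [-0.54 -1.23  0.13]
```

```bash
python3 -m inch '{"gripper":[0,0,0,0,0,0,0,0,0,0],"translation":[[0,0.1,0],[0,0.2,0],[0,0.3,0],[-0.1,0.4,0],[-0.1,0.5,0],[-0.1,0.6,0],[-0.1,0.7,0],[-0.1,0.8,0],[-0.2,0.9,0],[-0.2,1,0]],"rot":[[0,0,0],[0,0,0],[0,0,0],[0,0,0],[0,0,0],[0,0,0],[0,0,0],[0,0,0],[0,0,0],[0,0,0]]}'; python3 f.py
```

```text
clock: 13.78
eef_pos: [467.2, -137.5, 80.1]
ee_rot: [[-0.986, -0.166, 0.002], [-0.166, 0.986, -0.002], [-0.002, -0.002, -1.0]]
contact_force: [6.9, -4.6, 3.4]
opening: 7.7
grip_force: 62.1
avg [ 5.99 -4.21  3.33] sd [0.75 0.56 0.52] [ 467.19 -137.54   80.07] [-0.71 -1.2   0.09]
```

```bash
python3 -m inch '{"gripper":[0,0,0,0,0,0,0,0,0,0],"translation":[[0,0.1,0],[0,0.2,0],[0,0.3,0],[-0.1,0.4,0],[-0.1,0.5,0],[-0.1,0.6,0],[-0.1,0.7,0],[-0.1,0.8,0],[-0.2,0.9,0],[-0.2,1,0]],"rot":[[0,0,0],[0,0,0],[0,0,0],[0,0,0],[0,0,0],[0,0,0],[0,0,0],[0,0,0],[0,0,0],[0,0,0]]}'; python3 f.py
```

```text
clock: 14.92
eef_pos: [467.2, -137.1, 80.1]
ee_rot: [[-0.986, -0.166, 0.002], [-0.166, 0.986, -0.003], [-0.002, -0.003, -1.0]]
contact_force: [6.8, -7.7, 3.6]
opening: 8.1
grip_force: 62.1
avg [ 6.1  -7.48  3.12] sd [0.49 0.28 0.35] [ 467.21 -137.07   80.08] [-1.39 -1.21  0.12]
```

```bash
python3 -m inch '{"gripper":[0,0,0,0,0,0,0,0,0,0],"translation":[[0,0.1,0],[0,0.3,0],[-0.1,0.4,0],[-0.1,0.6,0],[-0.1,0.7,0],[-0.2,0.9,0],[-0.2,1,0],[-0.2,1.2,0],[-0.2,1.3,0],[-0.2,1.3,0]],"rot":[[0,0,0],[0,0,0],[0,0,0],[0,0,0],[0,0,0],[0,0,0],[0,0,0],[0,0,0],[0,0,0],[0,0,0]]}'; python3 f.py
```

```text
clock: 16.05
eef_pos: [467.2, -136.2, 80.1]
ee_rot: [[-0.986, -0.165, 0.002], [-0.165, 0.986, -0.004], [-0.002, -0.005, -1.0]]
contact_force: [5.4, -10.5, 2.4]
opening: 8.0
grip_force: 62.1
avg [  6.6  -10.39   2.44] sd [0.39 0.26 0.52] [ 467.23 -136.24   80.1 ] [-1.96 -1.31  0.08]
```

```bash
python3 -m inch '{"gripper":[0,0,0,0,0,0,0,0,0,0],"translation":[[0,0.1,0],[0,0.2,0],[0,0.3,0],[0,0.3,0],[0,0.3,0],[0,0.3,0],[0,0.3,0],[0,0.3,0],[0,0.3,0],[0,0.3,0]],"rot":[[0,0,0.03],[0,0,0.06],[0,0,0.09],[0,0,0.12],[0,0,0.15],[0,0,0.18],[0,0,0.2],[0,0,0.22],[0,0,0.22],[0,0,0.22]]}'; python3 f.py
```

```text
clock: 17.18
eef_pos: [467.2, -136.0, 80.1]
ee_rot: [[-0.999, 0.054, 0.003], [0.054, 0.999, -0.004], [-0.003, -0.004, -1.0]]
contact_force: [6.7, -10.1, 2.7]
opening: 8.1
grip_force: 61.8
avg [  6.34 -10.35   2.33] sd [0.41 0.5  0.55] [ 467.23 -135.95   80.1 ] [-1.99 -1.33  0.01]
```

```bash
python3 -m inch '{"gripper":[0,0,0,0,0,0,0,0,0,0],"translation":[[0,0,0],[0,0,0],[0,0,0],[0,0,0],[0,0,0],[0,0,0],[0,0,0],[0,0,0],[0,0,0],[0,0,0]],"rot":[[0,0,0.06],[0,0,0.12],[0,0,0.18],[0,0,0.24],[0,0,0.3],[0,0,0.36],[0,0,0.42],[0,0,0.48],[0,0,0.53],[0,0,0.53]]}'; python3 f.py
```

```text
clock: 18.32
eef_pos: [467.3, -135.6, 80.1]
ee_rot: [[-0.833, 0.554, 0.003], [0.554, 0.833, -0.004], [-0.004, -0.001, -1.0]]
contact_force: [7.2, -10.1, 2.3]
opening: 7.7
grip_force: 62.0
avg [ 7.12 -8.34  2.6 ] sd [0.55 0.48 0.5 ] [ 467.34 -135.65   80.15] [-1.62 -1.42  0.02]
```

```bash
python3 -m inch '{"gripper":[0,0,0,0,0,10,20,40,50,50],"translation":[[0,0,0],[0,0,0],[0,0,0],[0,0,0],[0,0,0],[0,0,0],[0,0,0],[0,0,0],[0,0,0],[0,0,0]],"rot":[[0,0,0.02],[0,0,0.04],[0,0,0.04],[0,0,0.04],[0,0,0.04],[0,0,0.04],[0,0,0.04],[0,0,0.04],[0,0,0.04],[0,0,0.04]]}'; python3 f.py
python3 -m inch '{"gripper":[60,60,60,60,60,60,60,60,60,60],"translation":[[0,0,-6],[0,0,-16],[0,0,-26],[0,0,-38],[0,0,-50],[0,0,-62],[0,0,-74],[0,0,-84],[0,0,-90],[0,0,-90]],"rot":[[0,0,0],[0,0,0],[0,0,0],[0,0,0],[0,0,0],[0,0,0],[0,0,0],[0,0,0],[0,0,0],[0,0,0]]}'; python3 f.py
python3 - <<'E'
from h import *
im=vision.get_image('wrist')
for n,z in dict(wing_grip=98,torch_tube=45,torch_head=45).items():
    for r in spotter.tip_of(n,'wrist')[:1]: print(n,r['p'],atz(im,r['location'],'wrist',z))
cv2.imwrite('pics/i.png',cv2.resize(im['color'][60:330,120:480],(800,600)))
E
```

```text
clock: 19.45
eef_pos: [465.6, -133.9, 78.9]
ee_rot: [[-0.812, 0.583, -0.001], [0.583, 0.812, 0.0], [0.001, -0.0, -1.0]]
contact_force: [-0.6, -0.1, -0.5]
opening: 43.1
grip_force: 0.0
avg [-0.06  0.21  0.03] sd [0.27 0.26 0.21] [ 465.91 -133.94   79.11] [-0.03 -0.02  0.03]
clock: 20.58
eef_pos: [466.7, -134.2, 170.9]
ee_rot: [[-0.812, 0.583, 0.002], [0.583, 0.812, -0.001], [-0.002, 0.001, -1.0]]
contact_force: [-0.2, 0.8, -0.1]
opening: 51.5
grip_force: 0.0
avg [ 0.17 -0.27  0.25] sd [0.32 0.55 0.47] [ 466.01 -134.02  168.87] [0.01 0.01 0.01]
wing_grip 0.83 [ 466.3275071  -136.98772091   98.        ]
torch_tube 0.64 [ 531.25574295 -125.25944304   45.        ]
torch_head 0.78 [532.364998   -26.61493798  45.        ]
```

View pics/i.png

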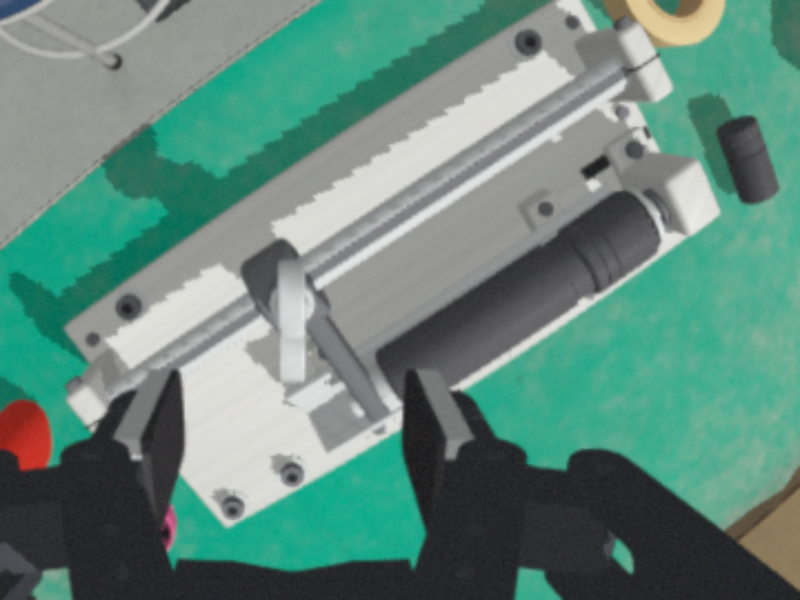

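The blade at (292,320) is back at the tight angle. The button touches the tube, and tube, head and pad are closed up. I'm handing it in.

```bash
python3 -c "
from h import *
print(order.finish_job())"
```

```text
the job is handed in; nothing more can be done
None
```

I loosened the wing screw, slid the collar until it pressed tube and head against the rest with an estimated 10 N (from the wrist force), retightened the screw before letting go and handed the job in; no verdict came back.

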